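Turn the face-down keypad phone over into the repair tray

TASK

One of the two small keypad phones on the blue mat has come in face down, with its camera lens showing. Lay it, still face down, on the steel turn-over plate with its long sides along the hinge and let go; then lift the plate by its side bar and swing it right over, well past upright above the tray, so that the phone tips face up into the padded tray, and swing the plate back down flat. Leave the other keypad phone where it is.

Things in the scene. Friction and masses are not known exactly. Their poses are not given: they have to be found in the camera images.
- phone: Black keypad phone lying face down, 104 mm long (its x), 48 wide (y), 14 thick (z), about 90 g. From above: a plain back with a round steel-rimmed camera lens, 16 mm across, near its +x end. Origin at the middle of the body, 7 mm from each face. Its z axis points out of the BACK: up while it is face down, down once it is face up.
- spare: The other keypad phone, same size and make, lying face up (screen and white keys show); leave it alone. Origin at the middle of its body, x along its length, z out of its screen.
- jig: Fixed turn-over jig. Origin: on the bench below the hinge's middle; hinge along its x, 35 mm up. Steel plate (hinged): x ±65, y -8 to -80, top 35 mm up; two 9 mm high stops at y -10 to -14, |x| 32 to 54. Lay the phone with its middle near x 0, y -44. Padded tray (fixed): pad 30 mm up, inside x ±64, y +8 to +82, walls 12 mm high at both ends and outer side, open to the hinge.
- plate (a joint): Plate angle a, rad: 0 flat, stop at 2.4, over the tray. Light hinge; let go, the plate (180 g) falls to the side it leans. Bar: round, 10 mm thick, along x from -65 to -136 mm (jig frame), fixed to the plate; centre at y = -70 cos a, z = 35 + 70 sin a mm; free all round; it may turn in the fingers. Past upright the phone topples off the plate, its edge on the stops, into the tray.
Things that resemble listed ones, but are neither listed nor needed, are in the scene too. What is shaped like the phone but pink or turquoise is not meant.

How it is judged:
By the outcome, as a careful person would: the job done as asked, in the order asked, and still so for the second after the job is handed in, with the robot touching nothing.
It also fails if it takes over 61 s, if anything falls off the work surface, if the arm or the gripper's body presses on something with over 40 N, if the wrist force passes 120 N, or if a joint passes its speed limit or range.

ROBOT

A 6-joint arm with a two-finger parallel gripper is mounted at the origin on the work surface. World frame = base frame: x ahead of the robot, y to its left, z up, the work surface at z = 0. Lengths are in m, angles in rad, forces in N, time in s.
With the tool pointing down it reaches from about 0.275 to 0.75 m from the base axis. Payload 10.2 kg.
Tool frame: the origin (TCP) lies at the very end of the fingers, on their centre line; the grasp point (between the pads) lies 19 mm behind it; z points along the fingers, y is the line along which they close (so a half turn about z gives the same grasp; the last joint's range is limited). The gripper opens to 85 mm and grips with 20 to 120 N. Pads are 22 mm wide; open, the fingers measure 114 mm over their backs; the gripper's body (76 mm by 85 mm) begins 54 mm behind the grasp point. The pads swing forward as they close: fully open they stand 13 mm farther back than shut.
Start: joints at [-1.472, 0.313, 1.498, -0, 1.331, -0.223], TCP at [0.166, -0.498, 0.231] pointing down, gripper open.
Joint ranges: [-2.94, 2.94], [-0.97, 2.17], [0.19, 2.56], [-1.23, 4.37], [0.02, 3.11], [-2.88, 2.88]. Speed limits (rad/s): [2.39, 2.39, 3.01, 3.14, 3.14, 3.14].

INTERFACE

Orientations are given as [roll, pitch, yaw] about the fixed x, y, z axes, in that order (R = Rz(yaw) Ry(pitch) Rx(roll)).
In Python, from rig import bot gives the robot as it stands. The module is installed in compiled form; this text tells all that it offers.
- The arm moves only by the tool arm_command, never from a script. Its argument "rows" is a list of rows, each a list of 3 entries, a list of its own where there are three numbers: the gripper command: -1 is shut, 1 is fully open, values between are in proportion, then the shift along the tool's x, y, z in cm, then the turn about the tool's z in rad. A call has 1 to 5 rows; each row shifts and turns the commanded pose from where the row before left it, along the tool's axes as they then stand; what a row does not reach is not made up. A row lasts 1/10 s, in which the tool goes at most 50 mm and 8.59 degrees, less where a joint would pass 70% of its speed; a pose out of reach is approached as far as the arm can. A call with a gripper value outside its range is refused whole. The fingers move at their own pace and stop on an object; "force" is the grip in N (left out, the last holds). Time passes only in rows, so rows that do not move let the fingers close. It gives the time, the measured TCP pose, the force, the opening and the grip force at its end, in the units of the state.
- bot.sense(): the state, without advancing time (a new reading comes with each control period).
- bot.read_camera(name): name is "scene" or "side" or "wrist"; returns a dict with "pixels" (400x640x3 uint8, blue, green, red), "camera_matrix" (3x3 intrinsics, pixels), "R" (3x3) and "t" (3): a world point X has camera coordinates R X + t. Camera axes: x right, y down, z forward; pixel columns grow to the right and rows downward; lengths in m; the calibration is good to about 2 mm. A picture is of the moment at which its call begins. There is no depth.
- bot.hand_in(): hands the job in; it is judged then, once.
Trained networks look in a picture, given as the dict that the camera call returned (one of the last four; its "shot" number tells which), for a name from the list of things; names that differ only in an ending like _2 or _b are one class to them, and where a whole thing is asked for, a point or a joint stands for the part that bears it (a point fixed in the world has none). Each returns a list of dicts, best first, with "score" (0 to 1); they miss things now and then, are a little off and sometimes report something else, mostly with a low value. They report only what shows in the picture. A call takes as long as a camera call. They do not tell look-alikes from the thing itself.
- bot.cut_out(picture, target): "region" (400x640 bool, what is visible of it) and "bbox" ([left, top, width, height] in pixels, round what is visible of it).
The state is a dict: "t": time; "q": joint angles; "joint_velocities": joint speeds; "joint_efforts": joint torques, N m; "position": TCP position; "eef_rot": TCP orientation; "force": force on the tool from outside, world axes, zero at the start; "torque": the same for the moment, N m; "opening": opening from 0.0 (shut) to 1.0 (fully open); "grasp_force": force on a finger pad.
Only numpy, scipy, OpenCV 4.12 (cv2) and the standard library are available. Lean on these libraries where they do the work, as an engineer would, in place of code of your own. Each camera call takes 0.05 s, during which the arm holds its last target. There are 200 camera calls.

## Working session

There is one attempt and no reset: what is moved stays moved. The work goes in short steps, Python scripts to look and compute and a tool call to move; the robot and the scene stay as the last step left them, time stands still between calls to the robot, and variables do not carry over. Pictures are saved under pics/ and viewed, at most 10 in all, crops included, and the job is handed in when it is done.

Besides the shell and the picture viewer there is one more tool, called after "Emit:" by a JSON object that holds its "op" and its "data". arm_command: Moves the arm, as the interface text tells. Its arguments: {"type":"object","properties":{"rows":{"type":"array"},"force":{"type":"number"}},"required":["rows"]}

```bash
mkdir -p pics; cat > h.py <<'E'
import numpy as np, cv2
from rig import bot
def ray(p,u,v,z):
    K,R,t=np.array(p["camera_matrix"]),np.array(p["R"]),np.array(p["t"])
    d=R.T@np.linalg.inv(K)@[u,v,1]; c=-R.T@t
    return c+d*(z-c[2])/d[2]
def proj(p,X):
    K,R,t=np.array(p["camera_matrix"]),np.array(p["R"]),np.array(p["t"])
    x=K@(R@np.array(X)+t); return x[:2]/x[2]
E
python3 - <<'E'
from h import *
for c in("scene","side"):
    p=bot.read_camera(c); cv2.imwrite(f"pics/{c}0.png",p["pixels"])
    print(c,-np.array(p["R"]).T@np.array(p["t"]))
    for n in("phone","spare","jig","plate"):
        for r in bot.cut_out(p,n)[:4]:
            ys,xs=np.nonzero(r["region"]); 
            print(n,round(r["score"],2),r["bbox"],ray(p,xs.mean(),ys.mean(),.014 if n in("phone","spare") else .035).round(3))
print(bot.sense())
E
```

```text
scene [ 0.8608285  -0.79333708  1.08005162]
phone 0.95 [290.2, 192.6, 29.2, 26.3] [ 0.442 -0.236  0.014]
phone 0.87 [230.3, 297.8, 23.6, 41.3] [ 0.483 -0.621  0.014]
phone 0.69 [238.7, 203.9, 36.8, 28.5] [ 0.332 -0.341  0.014]
phone 0.67 [323.3, 265.1, 31.9, 38.2] [ 0.668 -0.408  0.014]
spare 0.56 [336.1, 188.6, 34.1, 21.6] [ 0.565 -0.135  0.014]
jig 0.83 [362.6, 110.5, 71.3, 49.6] [0.604 0.201 0.035]
jig 0.42 [361.4, 125.0, 56.3, 29.0] [0.588 0.162 0.035]
plate 0.82 [362.3, 124.3, 56.7, 30.8] [0.583 0.16  0.035]
side [0.24110833 0.67319835 0.69519628]
phone 0.88 [309.6, 185.2, 32.4, 14.4] [ 0.515 -0.333  0.014]
phone 0.72 [371.0, 188.6, 14.6, 18.9] [ 0.34  -0.323  0.014]
phone 0.68 [343.0, 147.8, 22.9, 14.7] [ 0.473 -0.602  0.014]
phone 0.52 [277.0, 166.8, 28.1, 16.1] [ 0.659 -0.392  0.014]
spare 0.59 [270.9, 219.0, 41.2, 14.4] [ 0.557 -0.122  0.014]
jig 0.67 [173.4, 271.0, 124.0, 89.3] [0.589 0.226 0.035]
plate 0.92 [205.6, 274.3, 89.9, 44.5] [0.576 0.162 0.035]
{'t': 0.5, 'q': array([-1.47241283e+00,  3.12925788e-01,  1.49775848e+00, -2.51809023e-05,
        1.33101509e+00, -2.23401376e-01]), 'joint_velocities': array([-0.00037121, -0.00091663, -0.00083456,  0.00057859, -0.00092969,
        0.00024058]), 'joint_efforts': array([-1.23682043e-03, -4.11932051e+01, -2.59768170e+01, -1.46158686e-04,
        7.78691301e-04,  6.21454291e-06]), 'position': array([ 0.16601629, -0.49803807,  0.23125894]), 'eef_rot': array([-3.14148318e+00,  2.12041319e-07,  3.21790856e-01]), 'force': array([0.310824  , 0.1625303 , 0.51485805]), 'torque': array([ 0.01027371, -0.02537481,  0.00850961]), 'grasp_force': 0.0, 'opening': 1.0010628880771693}
```

```bash
ls pics
```

```text
scene0.png
side0.png
```

```bash
python3 - <<'E'
import cv2
a=cv2.imread("pics/scene0.png")[90:350,190:460]; cv2.imwrite("pics/sc1.png",cv2.resize(a,None,fx=2.3,fy=2.3,interpolation=cv2.INTER_CUBIC))
a=cv2.imread("pics/side0.png")[130:370,150:430]; cv2.imwrite("pics/sd1.png",cv2.resize(a,None,fx=2.5,fy=2.5,interpolation=cv2.INTER_CUBIC))
E
```

```text
(no output)
```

View pics/sc1.png

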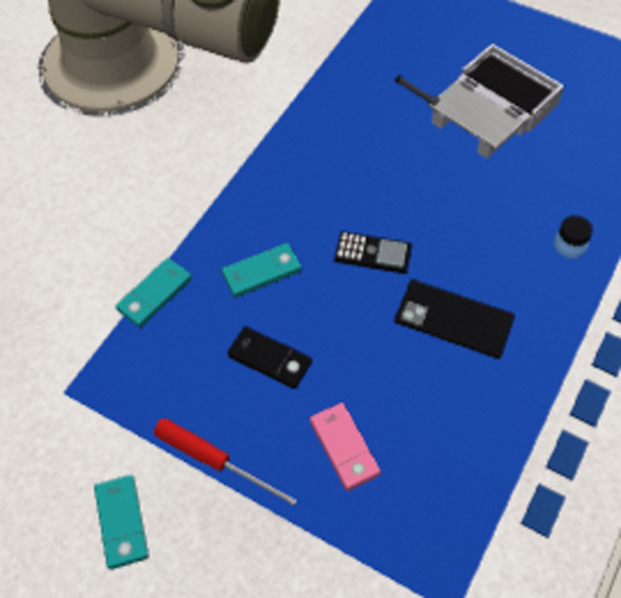

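View pics/sd1.png

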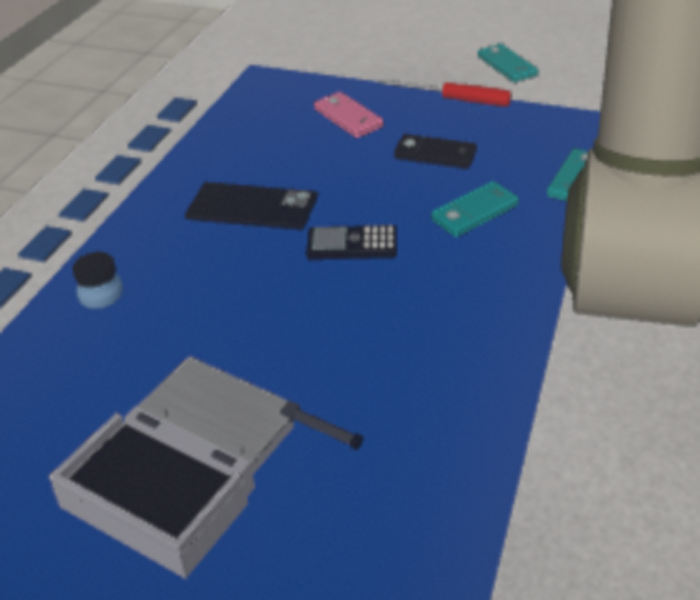

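The black face-down phone with its lens is at scene px (307,245). Possible confusions are the spare, face up (352,199), the big black smartphone (388,228), the teal phones (304,207; 256,217; 242,317) and the pink one (339,284). I choose (307,245).

```bash
cat > fit.py <<'E'
from h import *
from scipy.optimize import minimize
def corners(x,y,yaw,z0=0,z1=.014,L=.104,W=.048):
    c,s=np.cos(yaw),np.sin(yaw)
    return [(x+c*a*L/2-s*b*W/2,y+s*a*L/2+c*b*W/2,z) for a in(-1,1) for b in(-1,1) for z in(z0,z1)]
def fitbox(pm,x0,**k):   # pm: list of (picture, mask)
    S=4
    big=[(p,cv2.resize(m.astype(np.uint8),None,fx=S,fy=S,interpolation=cv2.INTER_LINEAR)>0) for p,m in pm]
    def f(v):
        e=0
        for p,m in big:
            q=np.array([(proj(p,X)+.5)*S for X in corners(*v,**k)]).astype(np.float32)
            h=np.zeros(m.shape,np.uint8); cv2.fillConvexPoly(h,cv2.convexHull(np.round(q).astype(int)),1)
            e+=1-(m&(h>0)).sum()/(m|(h>0)).sum()
        return e
    best=None
    for y in np.linspace(-1.5,1.5,7):
        r=minimize(f,[x0[0],x0[1],x0[2]+y],method="Nelder-Mead",options=dict(initial_simplex=[[x0[0],x0[1],x0[2]+y],[x0[0]+.015,x0[1],x0[2]+y],[x0[0],x0[1]+.015,x0[2]+y],[x0[0],x0[1],x0[2]+y+.3]]))
        if best is None or r.fun<best.fun: best=r
    return best
def comp(p,uv,thr=75):
    im=p["pixels"].astype(int); m=((im.max(2)<thr)).astype(np.uint8)
    u,v=map(int,uv); w=np.zeros_like(m); w[v-25:v+25,u-28:u+28]=m[v-25:v+25,u-28:u+28]
    w=cv2.morphologyEx(w,cv2.MORPH_CLOSE,np.ones((3,3),np.uint8))
    n,l=cv2.connectedComponents(w); c=l[v,u] or l[v,u-4]; o=(l==c).astype(np.uint8)
    cs,_=cv2.findContours(o,0,1); cv2.drawContours(o,cs,-1,1,-1); return o>0
E
python3 - <<'E'
from fit import *
ps=bot.read_camera("scene"); pd=bot.read_camera("side")
ms,md=comp(ps,(307,245)),comp(pd,(324,190))
print(ms.sum(),md.sum(),ray(ps,317,249,.014),ray(pd,314,187,.014))
x0=ray(ps,307,245,.01)
for pm in([(ps,ms)],[(pd,md)],[(ps,ms),(pd,md)]):
    r=fitbox(pm,[x0[0],x0[1],0]); print(r.x.round(4),r.fun)
a=cv2.resize(ps["pixels"][105:165,355:440],None,fx=5.6,fy=5.6,interpolation=cv2.INTER_CUBIC)
b=cv2.resize(ps["pixels"][220:270,280:340],None,fx=5.2,fy=5.2,interpolation=cv2.INTER_CUBIC)
c=cv2.resize(pd["pixels"][265:365,165:300],None,fx=5.9,fy=5.9,interpolation=cv2.INTER_CUBIC)
W=np.zeros((600,800,3),np.uint8); W[:a.shape[0],:a.shape[1]]=a; W[:b.shape[0],800-b.shape[1]:]=b
cv2.imwrite("pics/c1.png",W); cv2.imwrite("pics/c2.png",c)
E
```

```text
513 304 [ 0.55694009 -0.34447714  0.014     ] [ 0.553488   -0.34363297  0.014     ]
[ 0.5201 -0.344   0.0222] 0.10431338028169013
[ 0.5194 -0.3492  0.0184] 0.17170849089034035
[ 0.5204 -0.3451  0.0135] 0.29072402410981846
```

View pics/c1.png

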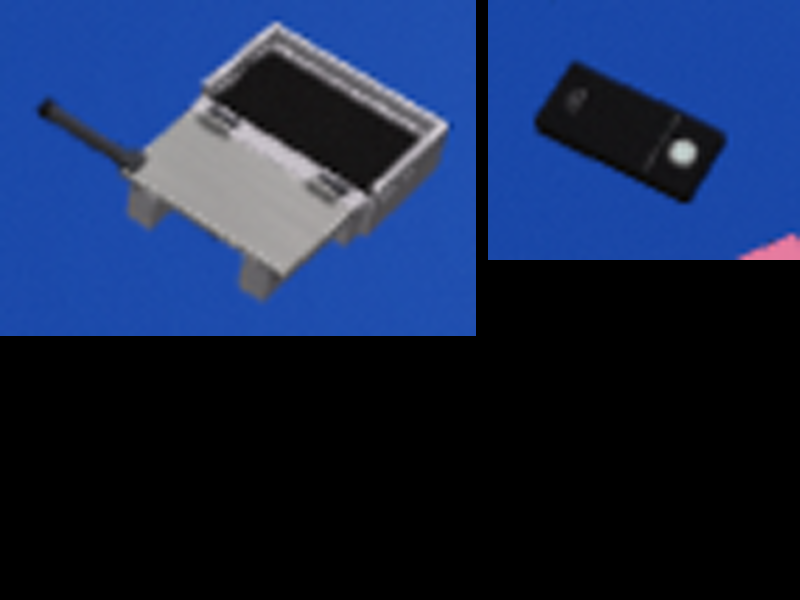

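View pics/c2.png

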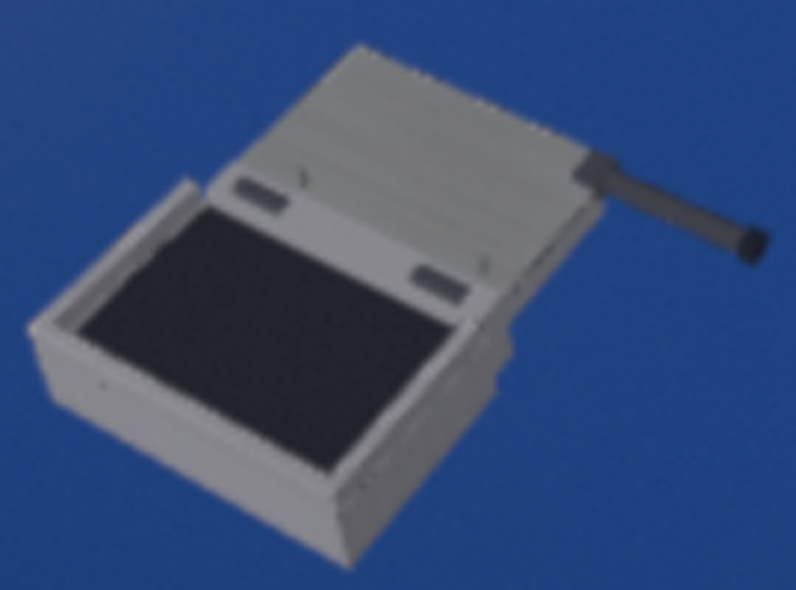

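The crop confirms a black phone, back up, with the lens at its right (world +x) end. The jig's bar points to its left, with the tray behind it as seen from the scene camera.

```bash
python3 - <<'E'
from fit import *
from scipy.optimize import least_squares
ps=bot.read_camera("scene"); pd=bot.read_camera("side")
S=[((281,275),(65,-80,35)),((128,173),(-65,-80,35)),((42,106),(-136,-70,35)),((270,53),(-64,82,30)),((208,93),(-64,8,30))]
D=[((360,45),(65,-80,35)),((595,150),(-65,-80,35)),((760,245),(-136,-70,35)),((208,207),(64,8,30)),((330,472),(-64,82,42)),((78,328),(64,82,42))]
obs=[(ps,np.array(a)/5.6+[355,105]-.4,np.array(b)/1e3) for a,b in S]+[(pd,np.array(a)/5.9+[165,265]-.4,np.array(b)/1e3) for a,b in D]
def f(v,full=obs):
    c,s=np.cos(v[2]),np.sin(v[2])
    return np.concatenate([proj(p,(v[0]+c*X[0]-s*X[1],v[1]+s*X[0]+c*X[1],X[2]))-a for p,a,X in full])
for o in(obs,obs[:5],obs[5:]):
    r=least_squares(f,[.58,.2,0],args=(o,),loss="soft_l1"); print(r.x.round(4),f(r.x,o).reshape(-1,2).round(1).tolist())
E
```

```text
[ 0.5979  0.2014 -0.2224] [[0.4, 0.1], [-2.0, -0.3], [-0.3, 0.6], [-0.3, -1.7], [-1.3, 1.8], [-1.0, -0.2], [3.7, 1.4], [-0.1, 0.1], [-0.5, -0.9], [0.2, 0.4], [-4.7, -0.7]]
[ 0.5998  0.2018 -0.2389] [[0.5, 0.2], [-1.6, -0.5], [0.4, 0.2], [0.7, -1.6], [-0.5, 1.8]]
[ 0.5972  0.2012 -0.2174] [[-0.9, -0.2], [3.9, 1.3], [0.3, -0.1], [-0.3, -0.8], [0.8, 0.3], [-4.4, -0.5]]
```

Emit:
{"op": "arm_command", "data": {"rows": [[1,[4.8,-0.4,1.5],0],[1,[4.8,-0.4,1.5],0],[1,[4.8,-0.4,1.5],0],[1,[4.8,-0.4,1.5],0],[1,[4.8,-0.4,1.5],0]]}}

```text
t: 1.2
position: [0.3871, -0.403, 0.1565]
eef_rot: [3.141, -0.0, 0.322]
force: [-0.2, -0.6, 0.3]
opening: 0.998
grasp_force: 0.0
```

Emit:
{"op": "arm_command", "data": {"rows": [[1,[4.8,-0.4,1],0],[1,[4.8,-0.4,1],0],[1,[4.8,-0.4,0.5],0],[1,[0,0,0],0.15],[1,[0,0,0],0.15]]}}

```text
t: 1.7
position: [0.5193, -0.346, 0.1313]
eef_rot: [-3.141, 0.001, 0.018]
force: [-0.7, 0.1, -0.2]
opening: 1.002
grasp_force: 0.0
```

```bash
python3 - <<'E'
from fit import *
p=bot.read_camera("wrist"); cv2.imwrite("pics/w1.png",p["pixels"]); s=bot.sense(); print(s["t"],s["position"],s["eef_rot"])
rs=bot.cut_out(p,"phone")
for r in rs[:3]: print(r["score"],r["bbox"])
im=p["pixels"]; 
for r in rs[:2]:
    m=r["region"]; print(im[m].mean(0), fitbox([(p,m)],[.52,-.346,0]).x, fitbox([(p,m)],[.52,-.346,0]).fun)
E
```

```text
1.75 [ 0.51877615 -0.34648228  0.13153358] [-3.14122668e+00  4.28341143e-04  9.45272649e-03]
0.94 [334.0, 0.9, 106.7, 84.7]
0.84 [138.8, 220.0, 119.8, 92.6]
0.8 [290.5, 133.3, 54.9, 114.7]
[185.25514788 142.93335829 234.45263946] [ 0.52  -0.346 -1.5  ] 1.0
[164.70751859 160.3406775   39.22445607] [ 0.52  -0.346 -1.5  ] 1.0
```

View pics/w1.png

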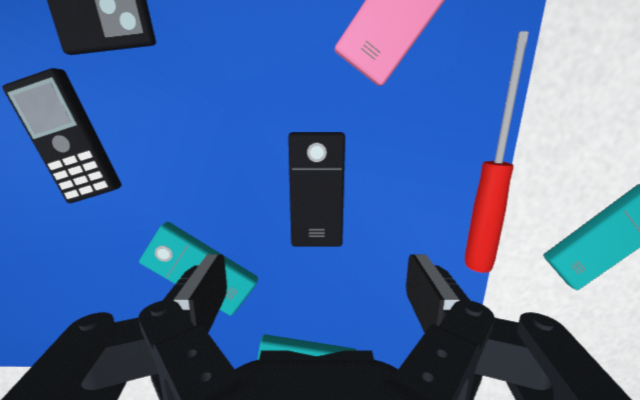

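The wrist picture shows the black phone centred at (317,190), back up, with the lens at (317,152); the spare is at (62,135), well away. Refining with that region.

```bash
python3 - <<'E'
from fit import *
p=bot.read_camera("wrist")
m=[r["region"] for r in bot.cut_out(p,"phone") if abs(r["bbox"][0]-290)<15][0]
r=fitbox([(p,m)],[.52,-.346,0]); print(r.x,r.fun,ray(p,317,152,.014)); s=bot.sense(); print(s["position"],s["eef_rot"])
E
```

```text
[ 0.51966335 -0.34525748  0.01923475] 0.024336434365817672 [ 0.55505991 -0.34648925  0.014     ]
[ 0.51811291 -0.34722768  0.13197294] [-3.14156929e+00  7.43877786e-06  2.55674054e-02]
```

Emit:
{"op": "arm_command", "data": {"rows": [[1,[0.1,-0.1,4],0],[1,[0,0,4],0],[1,[0,0,3],0],[1,[0,0,1.4],0],[1,[0,0,0.4],0]]}}

```text
t: 2.4
position: [0.5187, -0.346, 0.003]
eef_rot: [-3.14, 0.001, 0.023]
force: [-0.3, 0.2, 0.2]
opening: 0.999
grasp_force: 0.0
```

Emit:
{"op": "arm_command", "data": {"rows": [[1,[0,0,0],0],[-1,[0,0,0],0],[-1,[0,0,0],0],[-1,[0,0,0],0],[-1,[0,0,0],0]], "force": 40}}

```text
t: 2.9
position: [0.5197, -0.3465, 0.0053]
eef_rot: [3.14, -0.001, 0.022]
force: [-0.1, 0.4, 4.7]
opening: 0.547
grasp_force: 41.3
```

Emit:
{"op": "arm_command", "data": {"rows": [[-1,[0,0,0],0],[-1,[0,0,0],0],[-1,[0,0,0],0]]}}

```text
t: 3.2
position: [0.5197, -0.3465, 0.0053]
eef_rot: [3.14, -0.001, 0.022]
force: [-1.9, 0.9, 5.5]
opening: 0.545
grasp_force: 41.3
```

Emit:
{"op": "arm_command", "data": {"rows": [[-1,[0,0,-1],0],[-1,[0,0,-3],0],[-1,[0,0,-4],0],[-1,[0,0,-4],0],[-1,[0,0,0],0]]}}

```text
t: 3.7
position: [0.5211, -0.3478, 0.1307]
eef_rot: [3.134, -0.008, 0.022]
force: [0.5, -0.5, -0.7]
opening: 0.54
grasp_force: 41.6
```

```bash
python3 - <<'E'
from fit import *
p=bot.read_camera("wrist"); cv2.imwrite("pics/w2.png",p["pixels"]); s=bot.sense(); print(s["t"],s["position"],s["eef_rot"],s["grasp_force"],s["opening"],s["force"])
E
```

```text
3.75 [ 0.52008661 -0.34688716  0.12732195] [ 3.13738272 -0.00411602  0.02197697] 41.56538128852844 0.5466796228429072 [ 0.4566444  -0.03254789 -1.47873902]
```

View pics/w2.png

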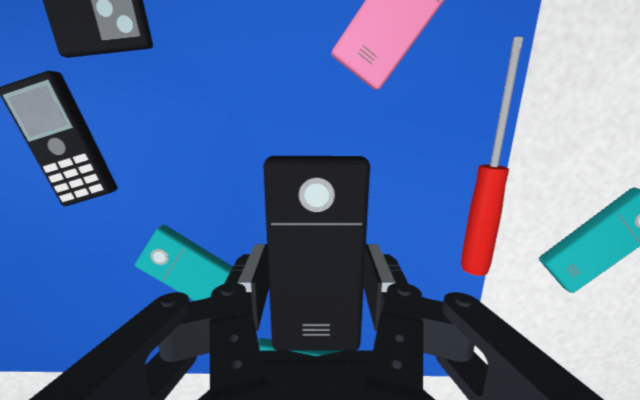

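Emit:
{"op": "arm_command", "data": {"rows": [[-1,[-0.2,-4.5,-1.0],0],[-1,[-0.2,-4.5,-1.0],0],[-1,[-0.2,-4.5,-1.0],0],[-1,[-0.2,-4.5,0],0],[-1,[-0.2,-4.5,0],0]]}}

```text
t: 4.25
position: [0.5034, -0.1194, 0.1533]
eef_rot: [-3.141, 0.001, 0.022]
force: [0.8, -0.0, -1.3]
opening: 0.548
grasp_force: 41.7
```

Emit:
{"op": "arm_command", "data": {"rows": [[-1,[-0.6,-4.5,0],0],[-1,[-0.6,-4.5,0],0],[-1,[-0.6,-4.5,0],0],[-1,[-0.6,-4.5,0],0.12],[-1,[-0.6,-2,0],0.12]]}}

```text
t: 4.75
position: [0.4707, 0.0816, 0.1531]
eef_rot: [-3.141, 0.002, -0.22]
force: [1.1, -0.7, -0.7]
opening: 0.545
grasp_force: 41.7
```

```bash
python3 - <<'E'
from fit import *
import pickle
p=bot.read_camera("wrist"); pickle.dump(p,open("w3.pkl","wb")); cv2.imwrite("pics/w3.png",p["pixels"]); s=bot.sense(); print(s["t"],s["position"],s["eef_rot"],s["grasp_force"],s["opening"],s["force"])
v=[.598,.2015,-.222]; c,q=np.cos(v[2]),np.sin(v[2])
for X in [(65,-80,35),(-65,-80,35),(-136,-70,35),(-64,8,30),(64,8,30),(64,82,30),(-64,82,30)]:
    X=np.array(X)/1e3; print(X,proj(p,(v[0]+c*X[0]-q*X[1],v[1]+q*X[0]+c*X[1],X[2])).round(1))
E
```

```text
4.8 [0.47039497 0.08286765 0.15310305] [-3.14085315e+00  2.83618417e-03 -2.26450096e-01] 41.67734920978546 0.5445016616476528 [-1.37618675  2.09222562 -1.14385363]
[ 0.065 -0.08   0.035] [226.7 -23.2]
[-0.065 -0.08   0.035] [239.9 156.1]
[-0.136 -0.07   0.035] [234.7 233.3]
[-0.064  0.008  0.03 ] [139.1 154. ]
[0.064 0.008 0.03 ] [109.6 -18.9]
[0.064 0.082 0.03 ] [  9.4 -18.9]
[-0.064  0.082  0.03 ] [ 53.3 154. ]
```

View pics/w3.png

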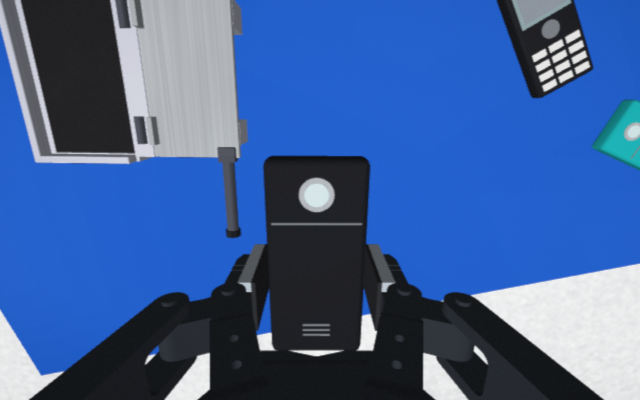

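Emit:
{"op": "arm_command", "data": {"rows": [[-1,[2.5,-2.5,0],0],[-1,[2.5,-2.5,0],0],[-1,[2.5,-2.5,1],0],[-1,[2.3,-2.4,2],0],[-1,[0,0,3],0]]}}

```text
t: 5.3
position: [0.5919, 0.1553, 0.0929]
eef_rot: [-3.141, -0.002, -0.216]
force: [-0.9, -0.9, -1.0]
opening: 0.545
grasp_force: 41.7
```

Emit:
{"op": "arm_command", "data": {"rows": [[-1,[0,0,2.5],0],[-1,[0,0,1.0],0],[-1,[0,0,0.5],0],[-1,[0,0,0],0],[-1,[0,0,0],0]]}}

```text
t: 5.8
position: [0.5901, 0.1539, 0.0552]
eef_rot: [-3.141, -0.002, -0.218]
force: [-0.3, -0.1, -1.1]
opening: 0.546
grasp_force: 41.7
```

```bash
python3 - <<'E'
from fit import *
W=[]
for n,(x,y) in (("scene",(355,100)),("side",(190,250))):
    p=bot.read_camera(n); W.append(cv2.resize(p["pixels"][y:y+100,x-15:x+118],None,fx=3,fy=3,interpolation=cv2.INTER_CUBIC))
p=bot.read_camera("wrist"); W=np.hstack(W); W=np.vstack([W,cv2.resize(p["pixels"],(W.shape[1],300))[:300]])
print(W.shape);cv2.imwrite("pics/m4.png",W[:600,:800]); s=bot.sense(); print(s["t"],s["position"],s["eef_rot"],s["force"])
E
```

```text
(600, 798, 3)
5.95 [0.58993259 0.15400558 0.05497156] [-3.14111522e+00 -1.59262580e-03 -2.18153880e-01] [-0.09001418 -0.30026569 -1.01265487]
```

View pics/m4.png

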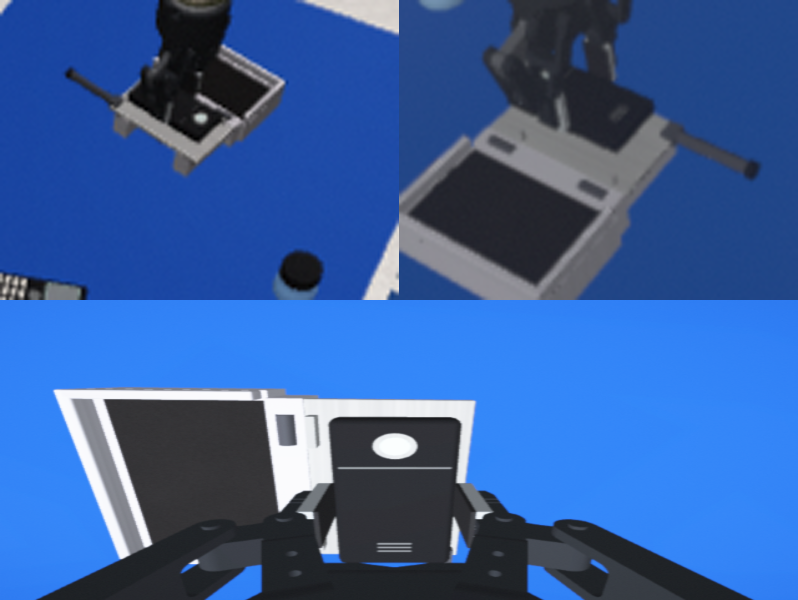

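```bash
python3 - <<'E'
from fit import *
p=bot.read_camera("wrist")
v=[.598,.2015,-.222]; c,q=np.cos(v[2]),np.sin(v[2])
for X,o in [((65,-80,35),(475,402)),((65,-8,35),(315,400)),((64,8,30),(266,400)),((64,70,30),(106,401)),((54,-14,44),(319,417))]:
    X=np.array(X)/1e3; print(X,(proj(p,(v[0]+c*X[0]-q*X[1],v[1]+q*X[0]+c*X[1],X[2]))).round(1), round(o[0]*.802,1),round((o[1]-300)*4/3,1))
for (u,w) in((330,418),(460,418),(395,446)):
    P=ray(p,u*.802,(w-300)*4/3,.063)-[v[0],v[1],0]; print((c*P[0]+q*P[1]).round(4),(-q*P[0]+c*P[1]).round(4))
E
```

```text
[ 0.065 -0.08   0.035] [378.8 130.5] 381.0 136.0
[ 0.065 -0.008  0.035] [239.7 130.2] 252.6 133.3
[0.064 0.008 0.03 ] [212.1 131.3] 213.3 133.3
[0.064 0.07  0.03 ] [ 95.9 131. ] 85.0 134.7
[ 0.054 -0.014  0.044] [249.  154.2] 255.8 156.0
0.0556 -0.0249
0.0557 -0.0708
0.0385 -0.0479
```

Emit:
{"op": "arm_command", "data": {"rows": [[-1,[-0.3,-0.4,0],0],[-1,[0,0,0.7],0],[-1,[0,0,0.5],0],[-1,[0,0,0.1],0],[-1,[0,0,0],0]]}}

```text
t: 6.5
position: [0.5873, 0.1585, 0.0406]
eef_rot: [3.141, 0.0, -0.218]
force: [0.0, 0.0, -0.8]
opening: 0.548
grasp_force: 41.7
```

Emit:
{"op": "arm_command", "data": {"rows": [[-1,[0,0,0.1],0],[-1,[0,0,0],0]]}}

```text
t: 6.7
position: [0.5875, 0.1585, 0.0403]
eef_rot: [-3.142, -0.0, -0.218]
force: [-1.4, -0.9, 2.3]
opening: 0.543
grasp_force: 42.1
```

Emit:
{"op": "arm_command", "data": {"rows": [[-1,[0,0,0.1],0],[-1,[0,0,0],0]]}}

```text
t: 6.9
position: [0.5876, 0.1585, 0.0402]
eef_rot: [3.142, -0.001, -0.218]
force: [-6.3, -0.0, 11.0]
opening: 0.546
grasp_force: 43.0
```

In contact. Open and rise.

Emit:
{"op": "arm_command", "data": {"rows": [[0.1,[0,0,-0.1],0],[0.3,[0,0,0],0],[0.5,[0,0,0],0],[0.5,[0,0,0],0],[0.5,[0,0,0],0]]}}

```text
t: 7.4
position: [0.5874, 0.1586, 0.0398]
eef_rot: [-3.142, 0.0, -0.218]
force: [-0.1, 0.2, -0.5]
opening: 0.751
grasp_force: 0.0
```

Emit:
{"op": "arm_command", "data": {"rows": [[0.5,[0,0,-0.5],0],[0.5,[0,0,-1.5],0],[0.5,[0,0,-4],0],[0.5,[-4,0,-4],0],[0.5,[-4,0,0],0]]}}

```text
t: 7.9
position: [0.5158, 0.1751, 0.1408]
eef_rot: [-3.138, -0.01, -0.219]
force: [0.8, 1.4, 0.3]
opening: 0.747
grasp_force: 0.0
```

```bash
python3 - <<'E'
from fit import *
import pickle
W=[]
for n,(x,y) in (("scene",(355,100)),("side",(190,250))):
    p=bot.read_camera(n); W.append(cv2.resize(p["pixels"][y:y+100,x-15:x+118],None,fx=3,fy=3,interpolation=cv2.INTER_CUBIC))
p=bot.read_camera("wrist"); pickle.dump(p,open("w5.pkl","wb"))
W=np.vstack([np.hstack(W),cv2.resize(p["pixels"],(798,300))])
cv2.imwrite("pics/m5.png",W); s=bot.sense(); print(s["t"],s["position"],s["eef_rot"],s["opening"])
v=[.598,.2015,-.222]; c,q=np.cos(v[2]),np.sin(v[2])
for X in [(65,-80,35),(-65,-80,35),(-65,-70,40),(-136,-70,40),(52,-20,49),(52,-68,49),(-64,8,30),(64,8,30)]:
    X=np.array(X)/1e3; a=proj(p,(v[0]+c*X[0]-q*X[1],v[1]+q*X[0]+c*X[1],X[2])); print(X,(a*[1.247,.75]+[0,300]).round())
E
```

```text
8.05 [0.51266508 0.17546928 0.13703815] [-3.14111184e+00 -1.30327064e-03 -2.16910059e-01] 0.7506393146160321
[ 0.065 -0.08   0.035] [461. 299.]
[-0.065 -0.08   0.035] [450. 436.]
[-0.065 -0.07   0.04 ] [435. 437.]
[-0.136 -0.07   0.04 ] [431. 497.]
[ 0.052 -0.02   0.049] [350. 311.]
[ 0.052 -0.068  0.049] [441. 311.]
[-0.064  0.008  0.03 ] [317. 434.]
[0.064 0.008 0.03 ] [304. 302.]
```

View pics/m5.png

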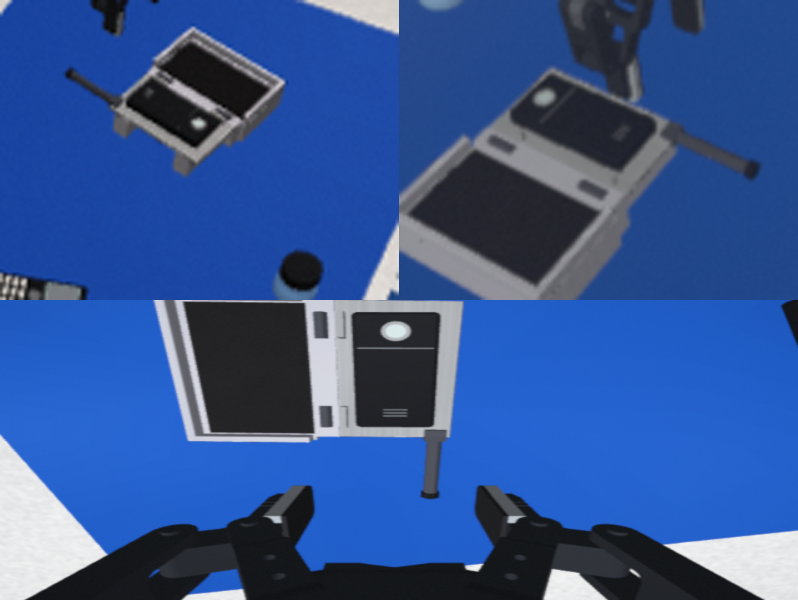

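The phone lies square on the plate, back up, and the bar end is at (429,493) as predicted. On to the bar.

Emit:
{"op": "arm_command", "data": {"rows": [[0.5,[-1.5,1.3,1],0],[0.5,[-1.5,1.3,1],0],[0.5,[0,0,4],0],[0.5,[0,0,3.5],0],[0.5,[0,0,1.5],0]]}}

```text
t: 8.55
position: [0.4788, 0.1555, 0.0232]
eef_rot: [3.141, 0.002, -0.219]
force: [-0.4, -0.1, 0.5]
opening: 0.75
grasp_force: 0.0
```

Emit:
{"op": "arm_command", "data": {"rows": [[0.5,[0,0,0.8],0],[0.5,[0,0,0],0],[-0.3,[0,0,0],0],[-0.3,[0,0,0],0]], "force": 25}}

```text
t: 8.95
position: [0.4798, 0.156, 0.0184]
eef_rot: [-3.141, -0.002, -0.218]
force: [-0.1, 1.1, 0.5]
opening: 0.417
grasp_force: 0.0
```

```bash
python3 - <<'E'
from fit import *
p=bot.read_camera("wrist"); cv2.imwrite("pics/w6.png",p["pixels"]); s=bot.sense(); print(s["t"],s["position"],s["eef_rot"],s["opening"],s["force"])
v=[.598,.2015,-.222]; c,q=np.cos(v[2]),np.sin(v[2])
d=s["position"][:2]-v[:2]; print("jig",c*d[0]+q*d[1],-q*d[0]+c*d[1])
# bar row profile: image column of bar
for y in (-.065,-.07,-.075):
    X=(-.08,y,.035); print(proj(p,(v[0]+c*X[0]-q*X[1],v[1]+q*X[0]+c*X[1],X[2])))
E
```

```text
9.0 [0.4796099  0.15605604 0.01825191] [-3.14105156e+00 -1.75581347e-03 -2.18157650e-01] 0.361303665651618 [0.37104896 0.48015742 0.89117939]
jig -0.10547880129608438 -0.07039596907379644
[305.00235672 223.27344466]
[316.36408081 223.29928094]
[327.72569529 223.32511698]
```

View pics/w6.png

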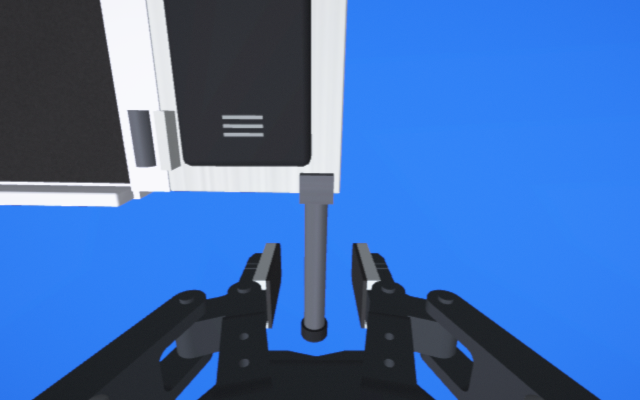

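The bar (column 316) is centred between the pads. Closing.

Emit:
{"op": "arm_command", "data": {"rows": [[-0.3,[-0.4,0,0.1],0],[-1,[0,0,0],0],[-1,[0,0,0],0],[-1,[0,0,0],0],[-1,[0,0,0],0]], "force": 25}}

```text
t: 9.5
position: [0.4749, 0.1577, 0.0165]
eef_rot: [-3.14, 0.0, -0.219]
force: [-1.1, 5.6, 1.3]
opening: 0.104
grasp_force: 24.4
```

Emit:
{"op": "arm_command", "data": {"rows": [[-1,[0,0,0],0],[-1,[0,0,0],0]]}}

```text
t: 9.7
position: [0.4749, 0.1577, 0.0165]
eef_rot: [-3.14, 0.0, -0.219]
force: [-0.6, 5.2, 0.9]
opening: 0.104
grasp_force: 24.4
```

Emit:
{"op": "arm_command", "data": {"rows": [[-1,[0,-0.03,-0.7],0],[-1,[0,-0.11,-0.69],0],[-1,[0,-0.17,-0.68],0],[-1,[0,-0.24,-0.66],0],[-1,[0,-0.3,-0.63],0]]}}

```text
t: 10.2
position: [0.4766, 0.1651, 0.0502]
eef_rot: [3.141, 0.001, -0.218]
force: [0.5, 0.3, -3.7]
opening: 0.101
grasp_force: 24.2
```

Emit:
{"op": "arm_command", "data": {"rows": [[-1,[0,-0.37,-0.6],0],[-1,[0,-0.42,-0.56],0],[-1,[0,-0.48,-0.51],0],[-1,[0,-0.53,-0.46],0],[-1,[0,-0.57,-0.41],0]]}}

```text
t: 10.7
position: [0.4818, 0.1866, 0.077]
eef_rot: [3.137, 0.0, -0.218]
force: [-9.0, -12.3, 13.0]
opening: 0.104
grasp_force: 25.4
```

```bash
cat > look.py <<'E'
from fit import *
import sys
W=[]
for n,(x,y) in (("scene",(340,80)),("side",(170,230))):
    p=bot.read_camera(n); W.append(cv2.resize(p["pixels"][y:y+130,x:x+130],None,fx=3,fy=3,interpolation=cv2.INTER_CUBIC))
cv2.imwrite(sys.argv[1],np.hstack(W)); s=bot.sense(); print(s["t"],s["position"],s["eef_rot"],s["opening"],s["force"])
v=[.598,.2015,-.222]; c,q=np.cos(v[2]),np.sin(v[2])
d=s["position"][:2]-v[:2]; print("jig",c*d[0]+q*d[1],-q*d[0]+c*d[1])
E
python3 look.py pics/a1.png
```

```text
10.8 [0.48199551 0.18732211 0.0773867 ] [ 3.13853204e+00 -4.30001386e-04 -2.17151116e-01] 0.10816005601614317 [ -9.09455224 -12.99127661  16.08072706]
jig -0.110035927018878 -0.039371930920972076
```

View pics/a1.png

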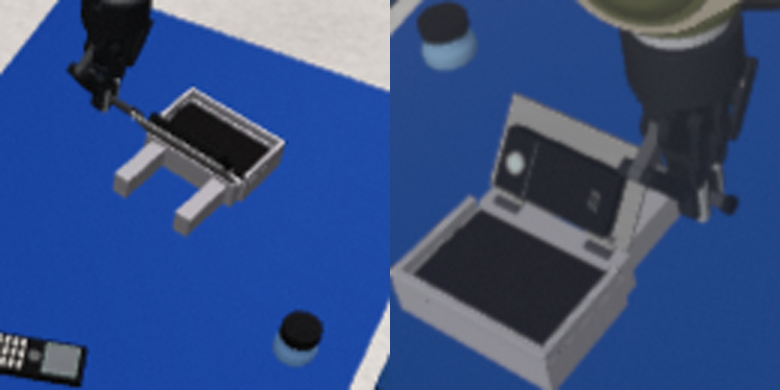

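The plate is at about 57°, with the phone resting on the stops. The force points outward along the arc radius, so I'm shifting the path 2 mm outward.

Emit:
{"op": "arm_command", "data": {"rows": [[-1,[0,0.1,-0.17],0],[-1,[0,-0.62,-0.36],0],[-1,[0,-0.66,-0.3],0],[-1,[0,0,0],0]]}}

```text
t: 11.2
position: [0.4852, 0.2002, 0.0851]
eef_rot: [3.142, -0.002, -0.218]
force: [-2.5, -4.3, 9.7]
opening: 0.109
grasp_force: 26.0
```

Emit:
{"op": "arm_command", "data": {"rows": [[-1,[0,-0.65,-0.3],0],[-1,[0,-0.7,-0.17],0],[-1,[0,-0.72,-0.09],0],[-1,[0,0,0],0]]}}

```text
t: 11.6
position: [0.4901, 0.2209, 0.09]
eef_rot: [-3.14, -0.003, -0.218]
force: [2.6, -2.1, 6.9]
opening: 0.102
grasp_force: 25.8
```

Emit:
{"op": "arm_command", "data": {"rows": [[-1,[0,-0.72,-0.02],0],[-1,[0,-0.72,0.05],0],[-1,[0,-0.72,0.12],0],[-1,[0,0,0],0]]}}

```text
t: 12.0
position: [0.4947, 0.2421, 0.088]
eef_rot: [-3.14, -0.002, -0.218]
force: [5.2, -0.1, 4.6]
opening: 0.105
grasp_force: 25.6
```

```bash
python3 look.py pics/a2.png
```

```text
12.1 [0.49463265 0.24177105 0.08808823] [-3.14011282e+00 -2.22023741e-03 -2.17935143e-01] 0.10573403395798835 [ 5.00017383 -2.05154816  3.64623865]
jig -0.10969753108705925 0.016523236025235033
```

I've already gone one past the 10-picture viewing limit, so from here I check by numbers only.

Emit:
{"op": "arm_command", "data": {"rows": [[-1,[0,-0.69,0.2],0],[-1,[0,-0.67,0.27],0],[-1,[0,-0.64,0.33],0],[-1,[0,-0.6,0.39],0],[-1,[0,0,0],0]]}}

```text
t: 12.6
position: [0.4998, 0.2675, 0.0752]
eef_rot: [-3.141, -0.001, -0.218]
force: [6.0, -0.5, 0.2]
opening: 0.102
grasp_force: 25.5
```

Emit:
{"op": "arm_command", "data": {"rows": [[-1,[0,0,0],0],[-1,[0,0,0],0],[-1,[0,0,0],0],[-1,[0,0,0],0],[-1,[0,0,0],0]]}}

```text
t: 13.1
position: [0.4998, 0.2671, 0.0755]
eef_rot: [-3.141, -0.001, -0.218]
force: [5.6, -0.4, -0.6]
opening: 0.104
grasp_force: 25.5
```

```bash
cat > chk.py <<'E'
from fit import *
s=bot.sense(); v=[.598,.2015,-.222]; c,q=np.cos(v[2]),np.sin(v[2]); d=s["position"][:2]-v[:2]
print(s["t"],"jig",c*d[0]+q*d[1],-q*d[0]+c*d[1],s["position"][2],s["force"].round(1))
for n in("scene","side"):
    p=bot.read_camera(n)
    for k in("phone","spare","plate"):
        for r in bot.cut_out(p,k)[:6]:
            ys,xs=np.nonzero(r["region"]); P=ray(p,xs.mean(),ys.mean(),.044); 
            e=P[:2]-v[:2]; print(n,k,round(r["score"],2),np.round(r["bbox"]),"jig",round(c*e[0]+q*e[1],3),round(-q*e[0]+c*e[1],3),p["pixels"][r["region"]].mean(0).round())
E
python3 chk.py
```

```text
13.1 jig -0.1102653826070059 0.0423565615282407 0.07553249012778933 [ 5.6 -0.4 -0.6]
scene phone 0.98 [230. 298.  23.  41.] jig 0.079 -0.828 [138. 140.  42.]
scene phone 0.93 [324. 266.  29.  34.] jig 0.21 -0.588 [144. 111. 205.]
scene phone 0.71 [240. 205.  32.  29.] jig -0.123 -0.597 [135. 133.  40.]
scene phone 0.65 [287. 192.  32.  26.] jig -0.042 -0.475 [135. 133.  34.]
scene spare 0.58 [335. 190.  36.  21.] jig 0.054 -0.35 [84. 80. 77.]
scene plate 0.64 [388. 100.  41.  45.] jig -0.016 0.051 [103. 100. 100.]
side phone 0.98 [323. 201.  35.  22.] jig -0.081 -0.412 [121. 117.  46.]
side phone 0.74 [371. 191.  22.  21.] jig -0.161 -0.527 [123. 119.  53.]
side phone 0.73 [184. 303.  48.  38.] jig -0.0 0.052 [78. 73. 70.]
side plate 0.73 [182. 291.  77.  45.] jig 0.015 0.011 [93. 86. 84.]
side plate 0.24 [184. 303.  48.  37.] jig -0.001 0.052 [76. 71. 68.]
```

The side network finds the phone in the tray at jig (0, 52 mm), with the same mixed face-up colouring as the spare. Swinging back along the reversed path.

Emit:
{"op": "arm_command", "data": {"rows": [[-1,[0,0.6,-0.39],0],[-1,[0,0.64,-0.33],0],[-1,[0,0.67,-0.27],0],[-1,[0,0.69,-0.2],0],[-1,[0,0.72,-0.12],0]]}}

```text
t: 14.0
position: [0.4923, 0.2352, 0.0894]
eef_rot: [-3.139, -0.001, -0.218]
force: [2.4, 4.2, 4.4]
opening: 0.107
grasp_force: 25.6
```

Emit:
{"op": "arm_command", "data": {"rows": [[-1,[0,0.72,-0.05],0],[-1,[0,0.72,0.02],0],[-1,[0,0.72,0.09],0],[-1,[0,0.7,0.17],0],[-1,[0,0.65,0.27],0]]}}

```text
t: 14.5
position: [0.4838, 0.1993, 0.0834]
eef_rot: [3.141, 0.002, -0.218]
force: [1.0, 3.4, -2.3]
opening: 0.106
grasp_force: 25.6
```

Emit:
{"op": "arm_command", "data": {"rows": [[-1,[0,0.66,0.3],0],[-1,[0,0.62,0.36],0],[-1,[0,0.57,0.4],0],[-1,[0,0.5,0.45],0],[-1,[0,0.45,0.5],0]]}}

```text
t: 15.0
position: [0.4777, 0.1721, 0.0631]
eef_rot: [3.141, 0.002, -0.218]
force: [-4.7, 4.4, 0.2]
opening: 0.105
grasp_force: 25.2
```

Emit:
{"op": "arm_command", "data": {"rows": [[-1,[0,0.42,0.58],0],[-1,[0,0.37,0.6],0],[-1,[0,0.3,0.63],0],[-1,[0,0.24,0.66],0],[-1,[0,0.15,0.68],0]]}}

```text
t: 15.5
position: [0.4746, 0.1583, 0.0316]
eef_rot: [-3.141, 0.001, -0.219]
force: [-2.8, 11.4, -0.9]
opening: 0.101
grasp_force: 24.4
```

Emit:
{"op": "arm_command", "data": {"rows": [[-1,[0,0.08,0.69],0],[-1,[0,0.02,0.4],0],[-1,[0,0,0],0]]}}

```text
t: 15.8
position: [0.4752, 0.1576, 0.022]
eef_rot: [-3.14, -0.0, -0.218]
force: [-4.6, 7.5, 9.5]
opening: 0.1
grasp_force: 25.7
```

Emit:
{"op": "arm_command", "data": {"rows": [[-1,[0,0,0.1],0],[-0.8,[0,0,0],0],[-0.5,[0,0,0],0],[0,[0,0,0],0],[0,[0,0,0],0]]}}

```text
t: 16.3
position: [0.4752, 0.1566, 0.0202]
eef_rot: [3.141, -0.0, -0.218]
force: [0.4, -0.3, 1.1]
opening: 0.499
grasp_force: 0.0
```

Emit:
{"op": "arm_command", "data": {"rows": [[0,[0,0,0],0],[0,[0,0,-1],0],[0,[0,0,-3],0],[0,[0,0,-4],0],[0,[0,0,-4],0]]}}

```text
t: 16.8
position: [0.4748, 0.1569, 0.1424]
eef_rot: [3.141, 0.0, -0.218]
force: [0.2, 0.8, -0.2]
opening: 0.5
grasp_force: 0.0
```

Emit:
{"op": "arm_command", "data": {"rows": [[0,[-3,3,-2],0],[0,[-3,4,0],0],[0,[-3,4,0],0],[0,[0,4,0],0],[0,[0,0,0],0]]}}

```text
t: 17.3
position: [0.354, 0.0272, 0.1613]
eef_rot: [3.141, -0.002, -0.223]
force: [-0.2, 0.4, 0.1]
opening: 0.496
grasp_force: 0.0
```

```bash
cat >> chk.py <<'E'
# bar tip & plate match vs. first picture; face-up test: bright (keys) pixels in the tray
old=cv2.imread("pics/side0.png"); new=p["pixels"]
J=lambda P:(v[0]+c*P[0]-q*P[1],v[1]+q*P[0]+c*P[1],P[2])
def poly(P): return np.array([proj(p,J(np.array(X)/1e3)) for X in P]).round().astype(np.int32)
for nm,P in(("plate+bar",[(65,-80,35),(-65,-80,35),(-136,-76,38),(-136,-64,38),(-65,-8,35),(65,-8,35)]),):
    m=np.zeros(new.shape[:2],np.uint8); cv2.fillPoly(m,[poly(P)],1); print(nm,"mean abs diff",cv2.absdiff(old,new)[m>0].mean())
m=np.zeros(new.shape[:2],np.uint8); cv2.fillPoly(m,[poly([(60,10,44),(-60,10,44),(-60,76,44),(60,76,44)])],1)
print("bright px in tray",(new.min(2)[m>0]>110).sum(),"before",(old.min(2)[m>0]>110).sum())
E
python3 chk.py
```

```text
17.3 jig -0.199655887312505 -0.22376731258362814 0.1612742892240731 [-0.2  0.4  0.1]
scene phone 0.91 [289. 194.  32.  22.] jig -0.042 -0.475 [137. 136.  35.]
scene phone 0.85 [232. 297.  22.  42.] jig 0.079 -0.829 [140. 141.  41.]
scene phone 0.78 [239. 203.  32.  32.] jig -0.123 -0.596 [137. 137.  38.]
scene phone 0.64 [399. 116.  27.  20.] jig 0.004 0.041 [89. 88. 88.]
scene phone 0.55 [324. 265.  32.  34.] jig 0.211 -0.589 [145. 112. 204.]
scene spare 0.67 [335. 190.  38.  19.] jig 0.056 -0.349 [87. 78. 74.]
scene plate 0.59 [362. 121.  56.  35.] jig -0.0 -0.052 [139. 138. 140.]
side phone 0.86 [371. 190.  23.  20.] jig -0.162 -0.531 [125. 123.  53.]
side phone 0.85 [274. 167.  30.  17.] jig 0.162 -0.522 [127. 102. 168.]
side phone 0.75 [185. 305.  50.  35.] jig -0.007 0.049 [83. 78. 76.]
side plate 0.77 [208. 276.  85.  40.] jig -0.021 -0.037 [118. 113. 111.]
plate+bar mean abs diff 3.786734693877551
bright px in tray 259 before 125
```

```bash
python3 - <<'E'
from fit import *
v=[.598,.2015,-.222]; c,q=np.cos(v[2]),np.sin(v[2])
for n,u in(("scene",399),("side",185)):
    p=bot.read_camera(n); r=[r for r in bot.cut_out(p,"phone") if abs(r["bbox"][0]-u)<6]
    if r:
        f=fitbox([(p,r[0]["region"])],[.598+.01,.2015+.044,-.22],z0=.03,z1=.044); e=f.x[:2]-v[:2]
        print(n,"jig",c*e[0]+q*e[1],-q*e[0]+c*e[1],f.x[2],f.fun)
        x,y,w,h=map(int,r[0]["bbox"]); print(cv2.resize(p["pixels"].min(2),None,fx=1,fy=1)[y:y+h:2,x:x+w:2])
E
```

```text
scene jig 0.00010644390985794193 0.04693734424682119 -0.21921109757383495 0.07665271966527198
[[ 27  27  93 155  91  88 119 168  28  28  29  28  29  30  29  31  30  30]
 [ 28 106 121 109  46 112  87  93 132 120  28  28  30  29  30  29  29  29]
 [147  99  47  25  99 111 172 106 105 105 153  79  27  29  30  28  30  30]
 [108  84  39  97 101 173  91 133 176  68  92 113 172  35  31  30  30  29]
 [ 69  15  88 124 115 118 116 137  48  24  58  80  93 125 121  29  31  28]
 [ 19  12  12  50 144  76 139  55  96  52  33 111 100 107 102 150  86  29]
 [112  19  13   6  12  85  33  24  62  53 119 123 123 117 109  92 121 167]
 [ 61  93  46  18   8  10  16  22  55 121 123 123 123 123 118 105 144  92]
 [107 172 182 115  21  18  10  12  52 126 124 120 122 122 122  37  30 110]
 [144 160 170 183 174  79  19  14  10  21  74 123 121 122  28   9  18  92]
 [150 153 158 168 184 182 159  45  18   9  11  42  82  21   8  17 100 149]
 [152 151 154 154 155 165 182 181 114  20  17   7  11   9  20 103 125  70]
 [152 153 154 153 155 158 172 181 142 108  78  16  15  19 103 123  91  70]]
side jig 0.0004409827425833120
[... 1148 characters left out ...]
34  34  33  33  41 108 149  76  79 101
   99 151  88 148 121  36  30]
 [143 139 108  58  38  36  35  34  35  35  36  35  79 150  85 147 132  79
   82  73 124 136  45  33  30]
 [139 146 142 136  93  44  35  35  36  34  34  33  36  60 114 136  92 148
   89 106  66  46  34  29  33]
 [139 139 140 146 142 130  81  44  36  36  35  34  35  36  41  54 134  98
  117 140  47  34  27  33  42]
 [139 138 138 138 141 146 140 135  80  43  35  36  34  36  33  35  39  71
  134  57  33  29  34  41  97]
 [139 139 139 140 138 138 141 145 140 127  66  39  36  35  35  34  34  37
   38  34  30  32  37  95 137]
 [125 138 139 139 140 140 138 138 141 142 135 108  60  38  36  36  33  35
   35  29  31  39  78 135 112]]
```

The phone shows its screen and keys, and it lies flat and square in the tray. The plate is back down, so I'm handing in.

```bash
python3 -c "
from rig import bot; print(bot.hand_in())"
```

```text
the job is handed in; nothing more can be done
None
```

Job handed in at about 17 s: the phone lies face up in the tray, the plate is back down flat and the spare was left alone; I viewed 11 pictures, one over the limit of 10.

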